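# Draw a tote out of a low rack with a drag hook

## Task

The small grey tote has been pushed to the back of the low wire rack. Pick up the drag hook by its black grip, hook its blade over the tote's front lip and drag the tote straight forward until its lip overhangs the front edge of the rack's deck by about 5 cm, still sitting level on the deck with both bottles standing in it. Then set the hook back down on the open bench the way it stood, level with its blade down, clear of everything; keep the gripper and arm off the tote, and leave the other things on the bench where they are.

Things in the scene. Friction and masses are not known exactly. Their poses are not given: they have to be found in the camera images.
- hook: Drag hook: black grip 100 mm long (x), 22 wide, 34 high; a flat steel strap 14 mm wide runs from it along +x, 28 to 33 mm above the origin, to a downturned blade 36 mm wide (y). Origin: centre of the grip's underside; x from grip to blade, z up. Stands level on the bench on grip and blade edge, to be gripped across its 22 mm width from above. 160 g, balance point 9 mm ahead of the origin.
- hook_tip (a point): Middle of the lower edge of the hook's blade: hook frame (+165, 0, 0) mm. The blade is 4 mm thick (x = 163 to 167 mm) and hangs 28 mm below the strap, down to the level of the grip's underside.
- rack: Fixed low wire rack on the bench, turned so that its open front looks to the left and partly towards the robot. Grey deck 200 mm deep (x), 190 wide (y), top 20 mm above the bench; wire sides (172 mm apart inside), back and roof; the roof covers the deck, 151 to 159 mm above the bench. Origin: centre of the deck's underside; -x points out of the open front, z up.
- rack_edge (a point): Middle of the front upper edge of the rack's deck: rack frame (-100, 0, 20) mm, axes as the rack.
- tote: Loose grey open plastic tote on the deck, 120 mm deep (x), 130 wide (y), 50 high, walls and floor 4 mm, rim 3 mm thick turned out 7 mm all round. Origin: centre of its underside; -x is its front, towards the rack's open front; z up. Inner face of the front wall at x = -56 mm; the 45 mm behind it are empty, the bottles stand farther back. Tote and bottles 0.35 to 0.55 kg together.
- tote_lip (a point): Middle of the outer upper edge of the tote's front rim (the lip): tote frame (-67, 0, 50) mm. It starts 30 to 55 mm behind the deck's front edge.
- amber_bottle: Amber screw-cap bottle with black cap, 46 mm diameter, 85 mm high, standing in the tote. Origin: centre of its base; z up.
- small_bottle: White screw-cap bottle, 38 mm diameter, 60 mm high, standing in the tote. Origin: centre of its base; z up.
- meter: Bystander: yellow hand meter lying on the bench, 135 x 66 x 39 mm. Origin: centre of its underside.
- handset: Bystander: small black key phone lying on the bench, 47 x 113 x 15 mm. Origin: centre of its underside.
- spool: Bystander: blue solder spool standing on the bench, 54 x 72 x 65 mm. Origin: centre of its underside.

How it is judged:
By the outcome, as a careful person would: the job done as asked, in the order asked, and still so for the second after the job is handed in, with the robot touching nothing.
It also fails if it takes over 61 s, if anything falls off the work surface, if the arm or the gripper's body presses on something with over 40 N, if the wrist force passes 120 N, or if a joint passes its speed limit or range.

## Robot

A 7-joint arm with a two-finger parallel gripper is mounted at the origin on a cart in front of the work surface, level with it; the furniture and walls round the work are solid. World frame = base frame: x ahead of the robot, y to its left, z up, the work surface at z = 0. Lengths are in mm, angles in rad, forces in N, time in s.
With the tool pointing down it reaches from about 350 to 900 mm from the base axis. Payload 7.2 kg.
Tool frame: the origin (TCP) lies between the finger pads; the fingertips stand 17 mm ahead of it and the grasp point (between the pads) lies 2 mm behind it; z points along the fingers, y is the line along which they close (so a half turn about z gives the same grasp; the last joint's range is limited). The gripper opens to 88 mm and grips with 3 to 60 N. Pads are 20 mm wide; open, the fingers measure 115 mm over their backs; the gripper's body (75 mm by 178 mm) begins 61 mm behind the grasp point.
Start: joints at [1.178, 0.411, -0.013, 1.596, 0.006, 1.134, -0.082], TCP at [199.438, -592.329, 239.653] pointing down, gripper open.
Joint ranges: [-2.95, 2.95], [-0.29, 1.99], [-1.47, 1.44], [0.14, 2.54], [-1.03, 4.17], [0.13, 1.85], [-2.86, 2.86]. Speed limits (rad/s): [2.39, 2.39, 3.01, 3.01, 3.14, 3.14, 3.14].

## Interface

Orientations are given as a unit quaternion [w, x, y, z].
In Python, from cell import * gives the robot as it stands.
- The arm moves only by the tool step_arm, never from a script. Its argument "deltas" is one flat list of numbers, 5 for each row, row after row: the shift along the world's x, y, z in mm, then the turn about the world's z in rad, then the opening, from 0 (shut) to 1 (fully open). A call has 1 to 10 rows; each row is the pose to reach, as a shift and turn from the pose commanded when the call began; what a row does not reach only later rows make up. A row lasts 1/10 s, in which the tool goes at most 50 mm and 8.59 degrees, less where a joint would pass 70% of its speed; a pose out of reach is approached as far as the arm can. A call with a gripper value outside its range is refused whole. The fingers move at their own pace and stop on an object; "grip_force" is the grip in N (left out, the last holds). Time passes only in rows, so rows that repeat a pose let the fingers close. It gives the time, the measured TCP pose, the force, the opening and the grip force at its end, in the units of the state.
- sense(): the state, without advancing time (a new reading comes with each control period).
- snapshot(name): name is "side" or "top"; returns a dict with "image" (480x640x3 uint8, red, green, blue), "fx", "fy", "cx", "cy" (pixels), "D" ([k1, k2, p1, p2, k3] as OpenCV has them; the pictures are not rectified), "R" (3x3) and "t" (3): a world point X has camera coordinates R X + t. Camera axes: x right, y down, z forward; pixel columns grow to the right and rows downward; lengths in mm; the calibration is good to about 2 mm. A picture is of the moment at which its call begins. There is no depth.
- job_done(): hands the job in; it is judged then, once.
Trained networks look in the newest picture that a camera, given by its name, has taken for a name from the list of things; names that differ only in an ending like _2 or _b are one class to them, and where a whole thing is asked for, a point or a joint stands for the part that bears it (a point fixed in the world has none). Each returns a list of dicts, best first, with "score" (0 to 1); they miss things now and then, are a little off and sometimes report something else, mostly with a low value. They report only what shows in the picture. A call takes as long as a camera call.
- search_frame(camera, name): "point" ([x, y, z] in mm, in world coordinates, good to about 4 mm: the middle of the surface that is visible of it).
- outline_of(camera, name): "mask" (480x640 bool, what is visible of it).
The state is a dict: "time_s": time; "q": joint angles; "qvel": joint speeds; "tau": joint torques, N m; "eef_pos": TCP position; "ee_rot": TCP orientation; "wrist_force": force on the tool from outside, world axes, zero at the start; "ft_torque": the same for the moment, N m; "grip_width": finger opening in mm; "grasp_force": force on a finger pad.
Only numpy, scipy, OpenCV 4.12 (cv2) and the standard library are available. Lean on these libraries where they do the work, as an engineer would, in place of code of your own. Each camera call takes 0.05 s, during which the arm holds its last target. There are 200 camera calls.

## Working session

There is one attempt and no reset: what is moved stays moved. The work goes in short steps, Python scripts to look and compute and a tool call to move; the robot and the scene stay as the last step left them, time stands still between calls to the robot, and variables do not carry over. Pictures are saved under pics/ and viewed, at most 10 in all, crops included, and the job is handed in when it is done.

Besides the shell and the picture viewer there is one more tool, called after "Request:" as a command line: name --argument value ..., lists and objects as JSON in quotes. step_arm: Moves the arm, as the interface text tells. Its arguments: {"type":"object","properties":{"deltas":{"type":"array"},"grip_force":{"type":"number"}},"required":["deltas"]}

```bash
mkdir -p pics; cat > h.py <<'E'
from cell import *
import numpy as np, cv2
def K(s): return np.array([[s['fx'],0,s['cx']],[0,s['fy'],s['cy']],[0,0,1.]])
def ray(s,uv):
    p=cv2.undistortPoints(np.array([[uv]],float),K(s),np.array(s['D'],float))[0,0]
    R=np.array(s['R']);d=R.T@np.array([p[0],p[1],1]);return -R.T@np.array(s['t']),d
def atz(s,uv,z):
    c,d=ray(s,uv);return c+d*(z-c[2])/d[2]
def proj(s,X):
    return cv2.projectPoints(np.array(X,float).reshape(-1,3),cv2.Rodrigues(np.array(s['R'],float))[0],np.array(s['t'],float),K(s),np.array(s['D'],float))[0][:,0]
def snap(n,f=None):
    s=snapshot(n)
    if f: cv2.imwrite('pics/'+f,cv2.cvtColor(s['image'],cv2.COLOR_RGB2BGR))
    return s
E
python3 - <<'E'
from h import *
for n in ['side','top']:
    s=snap(n,n+'0.png'); R=np.array(s['R']);print(n,-R.T@np.array(s['t']),R[2])
    for o in ['hook','hook_tip','rack','tote','tote_lip','amber_bottle','small_bottle','meter','handset','spool']:
        r=search_frame(n,o);m=outline_of(n,o)
        print(o,[(np.round(a['point']).tolist(),round(a['score'],2)) for a in r[:2]],[ (np.round(cv2.minAreaRect(np.argwhere(a['mask'])[:,::-1].astype(np.float32))[0]).tolist(),round(a['score'],2)) for a in m[:1]])
print(sense())
E
```

```text
side [101.06387357 801.45907562 583.4271739 ] [ 0.43874505 -0.72759803 -0.52735556]
hook [([472.0, 274.0, 32.0], 0.66)] [([285.0, 324.0], 0.57)]
hook_tip [([475.0, 275.0, 30.0], 0.7), ([372.0, 15.0, 15.0], 0.47)] [([284.0, 324.0], 0.9)]
rack [([583.0, -48.0, 86.0], 0.69)] [([325.0, 203.0], 0.6)]
tote [([600.0, -49.0, 50.0], 0.83)] [([325.0, 214.0], 0.71)]
tote_lip [([637.0, -100.0, 72.0], 0.7), ([602.0, -52.0, 49.0], 0.66)] [([325.0, 203.0], 0.7)]
amber_bottle [([639.0, -100.0, 71.0], 0.55)] [([318.0, 200.0], 0.89)]
small_bottle [([573.0, -111.0, 63.0], 0.61)] [([342.0, 206.0], 0.51)]
meter [([361.0, -170.0, 30.0], 0.8), ([573.0, -107.0, 66.0], 0.53)] [([428.0, 228.0], 0.64)]
handset [([371.0, 17.0, 18.0], 0.76), ([602.0, -52.0, 51.0], 0.35)] [([394.0, 270.0], 0.91)]
spool [([382.0, 429.0, 62.0], 0.96)] [([286.0, 385.0], 0.8)]
top [ 447.34342997  104.02793849 1005.31661287] [ 0.06651613 -0.00176645 -0.99778379]
hook [([476.0, 264.0, 33.0], 0.83)] [([235.0, 255.0], 0.59)]
hook_tip [([478.0, 263.0, 32.0], 0.9)] [([235.0, 255.0], 0.68)]
rack [([612.0, -102.0, 101.0], 0.64), ([480.0, 269
[... 596 characters left out ...]
 0.41106834, -0.01269069,  1.59619689,  0.00562656,
        1.13433384, -0.08220759]), 'qvel': array([-7.49482338e-06, -6.66201922e-04, -2.18234243e-03, -5.12533842e-04,
       -1.27630110e-04,  6.40625008e-04, -3.75595624e-04]), 'tau': array([-8.26964140e-06, -5.87716663e+01,  6.40684795e-01, -2.91375321e+01,
       -5.38019277e-02,  1.05067418e-02,  6.54299868e-06]), 'eef_pos': array([ 199.43510155, -592.32138449,  239.67456206]), 'ee_rot': array([ 1.75221048e-05,  9.86840163e-01,  1.61698773e-01, -1.01635586e-05]), 'wrist_force': array([ 0.10078718,  0.40599779, -0.32908038]), 'ft_torque': array([-0.0108796 , -0.00467989,  0.02764126]), 'grasp_force': 0.0, 'grip_width': 87.66036441731524}
```

View pics/top0.png

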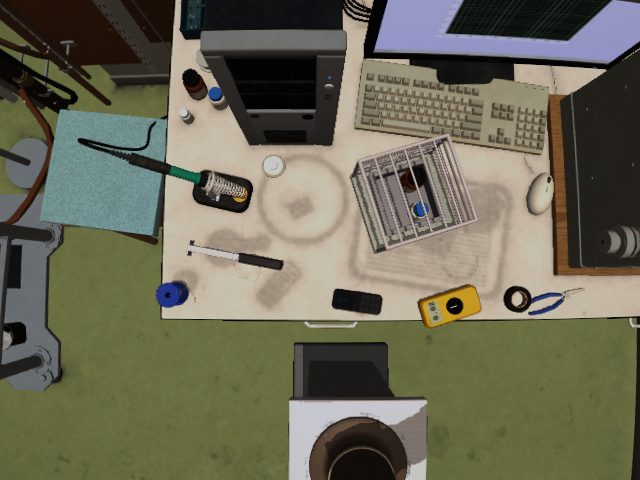

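View pics/side0.png

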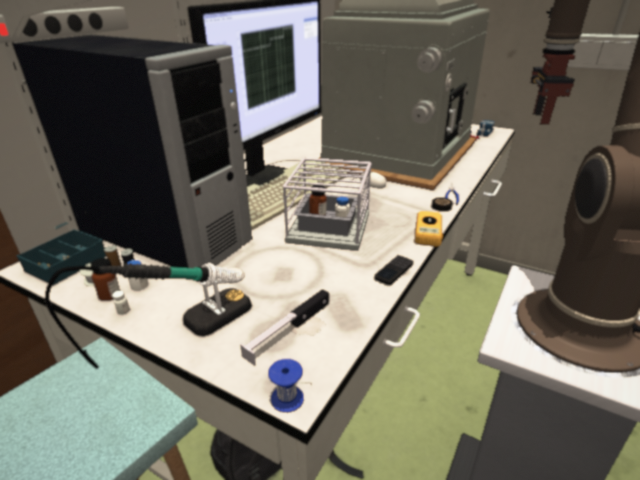

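The top view has the hook grip near (262,262) and its blade near (190,247). The rack's open front is its left side, from about (352,178) to (378,250). The side view confirms the tote with both bottles standing in the rack. Next I'll crop closer for the headings.

```bash
python3 - <<'E'
from h import *
im=cv2.imread('pics/top0.png')
a=cv2.resize(im[230:280,180:300],(800,333),interpolation=cv2.INTER_CUBIC)
cv2.imwrite('pics/c1.png',a)
b=cv2.resize(im[125:260,340:490],(660,594),interpolation=cv2.INTER_CUBIC)
cv2.imwrite('pics/c2.png',b)
E
```

```text
(no output)
```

View pics/c1.png

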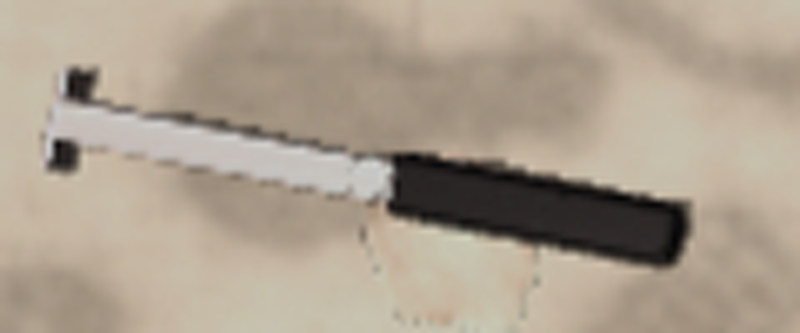

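View pics/c2.png

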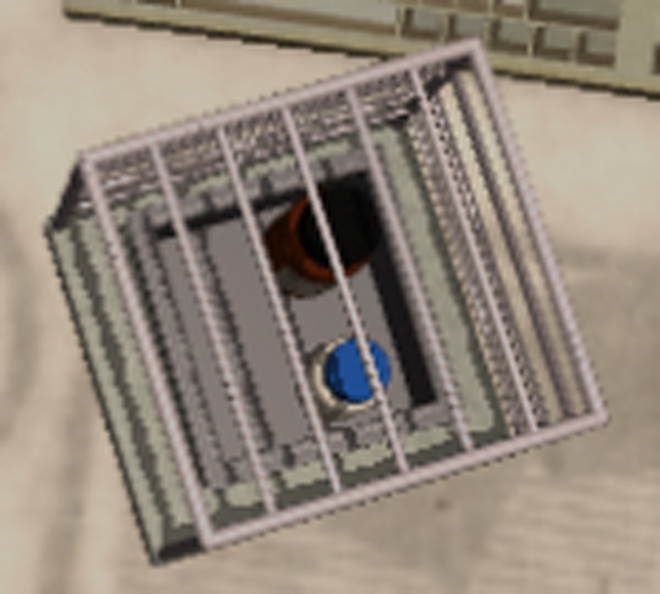

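Crop 1 shows the grip's top face from (395,183) to (675,234) and the strap end at (52,122). Crop 2 shows the roof corners at (85,158), (478,45), (603,418) and (208,545), and the deck front edge running from (48,230) to (155,562).

```bash
python3 - <<'E'
from h import *
from scipy.optimize import least_squares
s=snap('top')
f1=lambda u,v:(180+(u+.5)/6.667-.5,230+(v+.5)/6.667-.5)
f2=lambda u,v:(340+(u+.5)/4.4-.5,125+(v+.5)/4.4-.5)
def pts(p,P):
    c,n=np.cos(p[2]),np.sin(p[2]);P=np.array(P,float)
    return np.c_[p[0]+c*P[:,0]-n*P[:,1],p[1]+n*P[:,0]+c*P[:,1],P[:,2]]
def fit(P,U,p0):
    r=least_squares(lambda p:(proj(s,pts(p,P))-U).ravel(),p0);print(np.round(r.x,3),np.round(r.fun.reshape(-1,2),1).tolist());return r.x
hk=fit([(50,0,34),(-50,0,34),(167,0,33),(165,18,28),(165,-18,28)],np.array([f1(395,183),f1(677,234),f1(50,122),f1(62,168),f1(75,72)]),[470,230,1.36])
rk=fit([(-100,95,20),(-100,-95,20),(-97,92,159),(97,92,159),(97,-92,159),(-97,-92,159)],np.array([f2(48,230),f2(155,562),f2(85,158),f2(478,45),f2(603,418),f2(208,545)]),[610,-95,-1.2])
im=cv2.resize(cv2.imread('pics/top0.png')[125:260,340:490],(660,594),interpolation=cv2.INTER_CUBIC)
for d,col in [(30,(0,0,255)),(42,(0,255,0)),(55,(255,0,0))]:
    x=-100+d
    q=proj(s,pts(rk,[(x,72,70),(x,-72,70),(x+134,-72,70),(x+134,72,70)]))
    q=((q-[340,125])*4.4+1.7).astype(int);cv2.polylines(im,[q.reshape(-1,1,2)],True,col,1)
cv2.imwrite('pics/c3.png',im)
print('front dir',-np.cos(rk[2]),-np.sin(rk[2]),'edge',pts(rk,[(-100,0,20)]))
E
```

```text
[465.772 222.162   1.397] [[-0.5, -0.2], [1.2, 0.2], [0.6, -0.4], [-1.2, 0.8], [-0.1, -0.4]]
[ 603.655 -102.414   -1.266] [[-0.7, -2.2], [0.3, 1.6], [-1.4, 0.0], [0.7, -1.4], [1.8, 0.8], [-0.7, 1.0]]
front dir -0.3004581745839878 0.9537949912458431 edge [[573.60918     -7.03456476  20.        ]]
```

View pics/c3.png

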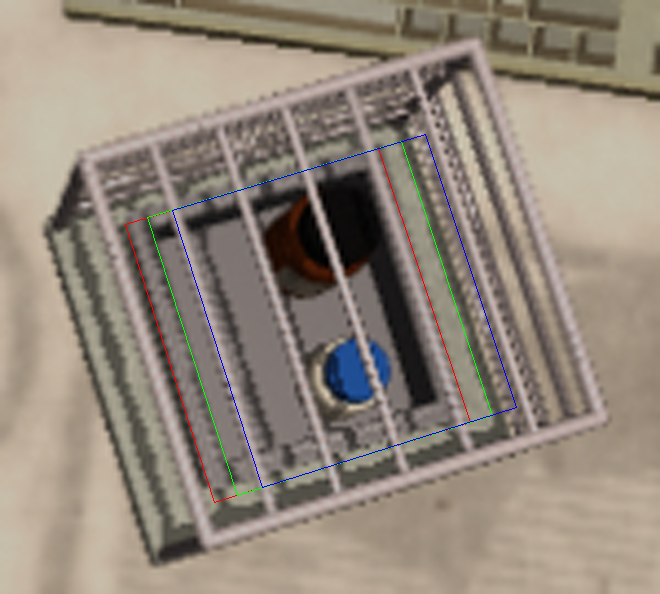

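Request:
step_arm --deltas '[10,40,20,0.14,1,20,80,40,0.28,1,40,120,60,0.42,1,60,160,80,0.56,1,80,200,90,0.7,1,100,240,100,0.84,1,120,280,100,0.98,1,140,320,100,1.12,1,160,360,100,1.26,1,180,400,100,1.4,1]'

```text
time_s: 3.15
eef_pos: [379.9, -190.6, 340.0]
ee_rot: [0.001, 0.649, 0.761, -0.0]
wrist_force: [0.5, -0.6, 0.6]
grip_width: 87.3
grasp_force: 0.0
```

Overlay on c3: the red outline, with the lip 30 mm behind the deck edge, fits the tote best. Its far edge runs near (380,150) to (468,420).

Request:
step_arm --deltas '[0,30,0,0.141,1,0,60,0,0.282,1,0,90,0,0.423,1,0,120,0,0.564,1,0,150,0,0.705,1,10,180,0,0.846,1,20,210,0,0.987,1,30,240,0,1.128,1,40,270,0,1.269,1,50,300,0,1.41,1]'

```text
time_s: 4.15
eef_pos: [429.7, 108.9, 340.0]
ee_rot: [0.0, 0.001, 1.0, -0.0]
wrist_force: [0.9, -0.5, 0.2]
grip_width: 87.6
grasp_force: 0.0
```

Request:
step_arm --deltas '[5,10,-20,0.14,1,10,25,-40,0.28,1,15,35,-60,0.42,1,20,50,-80,0.56,1,25,60,-100,0.7,1,30,75,-120,0.84,1,33,90,-140,0.98,1,35,105,-160,1.12,1,37,115,-180,1.26,1,37,119,-200,1.404,1]'

```text
time_s: 5.15
eef_pos: [466.6, 227.9, 139.0]
ee_rot: [0.0, -0.646, 0.764, 0.0]
wrist_force: [-0.6, -0.7, -0.1]
grip_width: 87.7
grasp_force: 0.0
```

```bash
python3 - <<'E'
from h import *
s=snap('top','t1.png');st=sense();print(st['q'],st['eef_pos'],st['ee_rot'])
im=cv2.imread('pics/t1.png');cv2.imwrite('pics/c4.png',cv2.resize(im[200:320,150:310],(800,600),interpolation=cv2.INTER_CUBIC))
E
```

```text
[ 0.2041212   0.55003377 -0.99259605  1.91708499  0.55240572  0.98087061
  1.93781126] [465.26997502 226.88647172 136.03660049] [-0.00145744 -0.64883047  0.76093103  0.00093366]
```

View pics/c4.png

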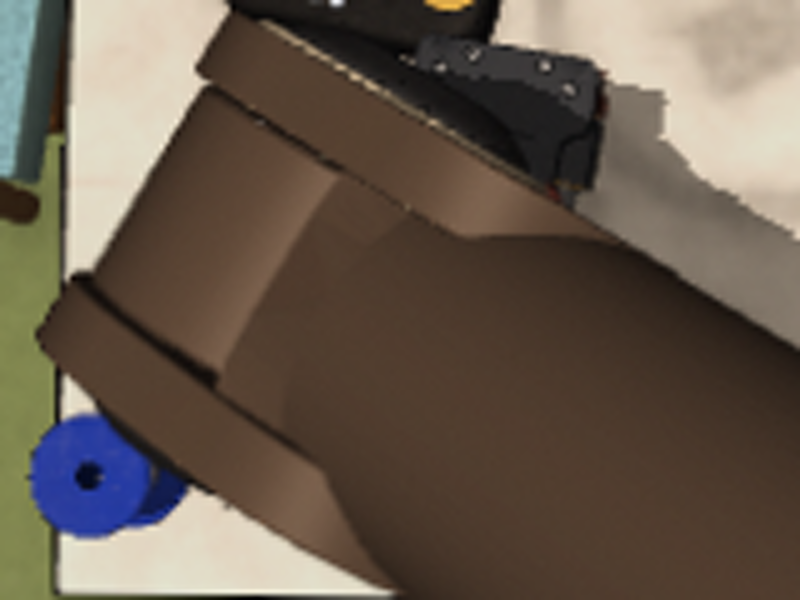

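The arm hides the hook in the top view; only the gripper flange shows, near (520,120). I'll check with the side camera.

```bash
python3 - <<'E'
from h import *
s=snap('side','s1.png')
im=cv2.imread('pics/s1.png')
def pts(p,P):
    c,n=np.cos(p[2]),np.sin(p[2]);P=np.array(P,float)
    return np.c_[p[0]+c*P[:,0]-n*P[:,1],p[1]+n*P[:,0]+c*P[:,1],P[:,2]]
hk=[465.8,222.2,1.397]
im=cv2.resize(im[190:390,180:440],(780,600),interpolation=cv2.INTER_CUBIC)
for P in ([(50,11,34),(50,-11,34),(-50,-11,34),(-50,11,34)],[(167,18,28),(167,-18,28),(167,-18,0),(167,18,0)]):
    q=((proj(s,pts(hk,P))-[180,190])*3+1).astype(int);cv2.polylines(im,[q.reshape(-1,1,2)],True,(0,255,0),1)
cv2.imwrite('pics/c5.png',im)
E
```

```text
(no output)
```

View pics/c5.png

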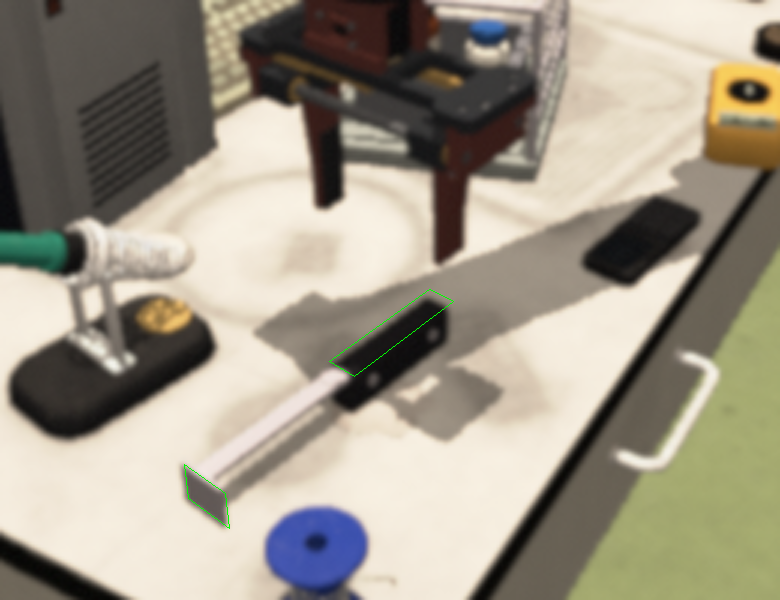

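The fitted hook outline matches the side view (grip at about (390,350), blade at (207,495)), and the fingers straddle the grip. Descend.

Request:
step_arm --deltas '[0,0,-30,0,1,0,0,-60,0,1,0,0,-80,0,1,0,0,-95,0,1,0,0,-105,0,1,0,0,-112,0,1,0,0,-112,0,1,0,0,-112,0,1]' --grip_force 45

```text
time_s: 6.05
eef_pos: [466.8, 226.9, 28.3]
ee_rot: [0.0, -0.643, 0.766, -0.0]
wrist_force: [-0.5, -0.2, -0.1]
grip_width: 87.4
grasp_force: 0.0
```

Request:
step_arm --deltas '[0,0,-6,0,1,0,0,-6,0,0.5,0,0,-6,0,0,0,0,-6,0,0,0,0,-6,0,0,0,0,-6,0,0,0,0,-6,0,0,0,0,-6,0,0]'

```text
time_s: 6.85
eef_pos: [466.5, 226.7, 21.7]
ee_rot: [0.0, -0.643, 0.766, 0.0]
wrist_force: [-0.1, 0.1, 0.3]
grip_width: 35.0
grasp_force: 0.0
```

Request:
step_arm --deltas '[0,0,0,0,0,0,0,0,0,0,0,0,20,0,0,0,0,50,0,0,0,0,80,0,0,0,0,110,0,0,0,0,120,0,0]'

```text
time_s: 7.55
eef_pos: [467.3, 227.4, 144.0]
ee_rot: [0.002, -0.643, 0.766, -0.001]
wrist_force: [0.7, 0.0, -1.3]
grip_width: 21.7
grasp_force: 45.0
```

Request:
step_arm --deltas '[0,0,40,-0.14,0,0,0,80,-0.28,0,0,0,110,-0.42,0,0,0,110,-0.56,0,0,0,110,-0.7,0,0,0,110,-0.84,0,0,0,110,-0.98,0,0,0,110,-1.12,0,0,0,110,-1.26,0,0,0,110,-1.4,0]'

```text
time_s: 8.55
eef_pos: [466.1, 226.2, 250.6]
ee_rot: [-0.001, 0.004, 1.0, -0.0]
wrist_force: [0.3, -1.0, -1.5]
grip_width: 21.6
grasp_force: 45.0
```

Request:
step_arm --deltas '[0,0,0,-0.14,0,5,0,0,-0.28,0,10,0,0,-0.42,0,15,-5,0,-0.56,0,20,-10,0,-0.7,0,25,-15,0,-0.84,0,30,-20,-20,-0.98,0,35,-24,-50,-1.12,0,41,-24,-80,-1.262,0,41,-24,-100,-1.262,0]'

```text
time_s: 9.55
eef_pos: [506.9, 201.5, 148.6]
ee_rot: [-0.0, 0.593, 0.805, -0.001]
wrist_force: [-0.3, -1.0, -1.7]
grip_width: 21.7
grasp_force: 45.0
```

```bash
python3 - <<'E'
from h import *
st=sense();print(st['q'],st['eef_pos'],st['ee_rot'],st['wrist_force'])
im=cv2.cvtColor(snap('top')['image'],cv2.COLOR_RGB2BGR)[120:280,200:500]
s=snap('side');b=cv2.cvtColor(s['image'],cv2.COLOR_RGB2BGR)[120:270,200:440]
a=cv2.resize(im,(560,299),interpolation=cv2.INTER_CUBIC);b=cv2.resize(b,(480,300),interpolation=cv2.INTER_CUBIC)
o=np.zeros((600,560,3),np.uint8);o[:299]=a;o[300:,:480]=b;cv2.imwrite('pics/c6.png',o)
E
```

```text
[-0.09156902  0.42326311 -0.48213264  1.86210631  0.2426593   0.91726409
 -0.38655252] [506.90695759 201.47540645 148.59868464] [-4.44234739e-04  5.93421050e-01  8.04890715e-01 -1.48245804e-03] [-0.29180781 -0.97160963 -1.73448645]
```

View pics/c6.png

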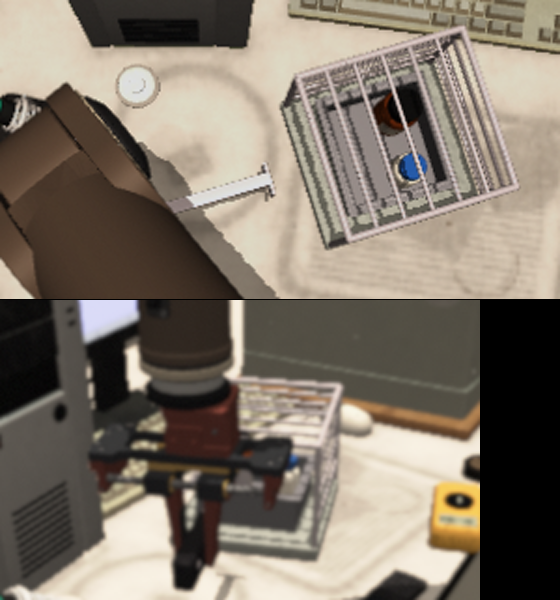

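The hook is held level (strap tip near (268,182) in the top panel) and points at the middle of the rack. Lower it to pass over the lip, then go in.

Request:
step_arm --deltas '[0,0,-20,0,0,0,0,-41,0,0,0,0,-41,0,0,6,-19,-41,0,0,12,-38,-41,0,0,18,-57,-41,0,0,24,-76,-41,0,0,30,-95,-41,0,0,35,-111,-41,0,0,35,-111,-41,0,0]'

```text
time_s: 10.65
eef_pos: [543.7, 89.0, 112.0]
ee_rot: [0.001, 0.593, 0.806, 0.0]
wrist_force: [0.5, 0.0, -1.7]
grip_width: 21.9
grasp_force: 45.0
```

```bash
python3 - <<'E'
from h import *
st=sense();print(st['eef_pos'],st['ee_rot'],st['wrist_force'],st['ft_torque'])
p=st['eef_pos'];w=st['ee_rot'];h=2*np.arctan2(w[2],w[1])-np.pi;d=np.array([np.cos(h),np.sin(h),0]);n=np.array([-d[1],d[0],0]);up=np.array([0,0,1])
o=p-4.7*d-22*up;print('origin',o,'heading',h)
rk=[603.655,-102.414,-1.266]
def W(P):
    c,n=np.cos(rk[2]),np.sin(rk[2]);P=np.array(P,float)
    return np.c_[rk[0]+c*P[:,0]-n*P[:,1],rk[1]+n*P[:,0]+c*P[:,1],P[:,2]]
t=o+165*d-np.array([rk[0],rk[1],0]);print('tip in rack',np.cos(rk[2])*t[0]+np.sin(rk[2])*t[1],-np.sin(rk[2])*t[0]+np.cos(rk[2])*t[1],t[2])
O=np.zeros((600,600,3),np.uint8)
for k,(cam,x0,y0,f,wd,hg,r) in enumerate([('top',340,125,4,150,135,0),('side',270,150,5,115,118,0)]):
    s=snap(cam);im=cv2.cvtColor(s['image'],cv2.COLOR_RGB2BGR)[y0:y0+hg,x0:x0+wd];f=4 if k==0 else 4
    im=cv2.resize(im,None,fx=f,fy=f,interpolation=cv2.INTER_CUBIC)
    def dr(X,c):
        q=((proj(s,X)-[x0,y0])*f+1.5).astype(int);cv2.polylines(im,[q.reshape(-1,1,2)],True,c,1)
    dr([o+167*d+18*n+28*up,o+167*d-18*n+28*up,o+167*d-18*n,o+167*d+18*n],(0,255,0))
    dr(W([(-70,72,70),(-70,-72,70)]),(0,0,255));dr(W([(-59,61,70),(-59,-61,70)]),(255,0,255))
    cv2.imwrite(f'pics/i{k}.png',im)
a=cv2.imread('pics/i0.png');b=cv2.imread('pics/i1.png')
o=np.zeros((560,800,3),np.uint8);a=a[:, :340];o[:a.shape[0],:340]=a;o[:b.shape[0],340:340+b.shape[1]]=b;cv2.imwrite('pics/c7.png',o)
E
```

```text
[543.74123915  89.00021522 112.02069061] [1.01429111e-03 5.92509092e-01 8.05563124e-01 2.26222507e-05] [ 0.48223637  0.01514577 -1.69630699] [-0.04269383 -0.08227964 -0.03423055]
origin [542.34127257  93.4868725   90.02069061] heading -1.2683407365140231
tip in rack -40.27206191867764 -0.08424651797228933 90.02069060843448
```

View pics/c7.png

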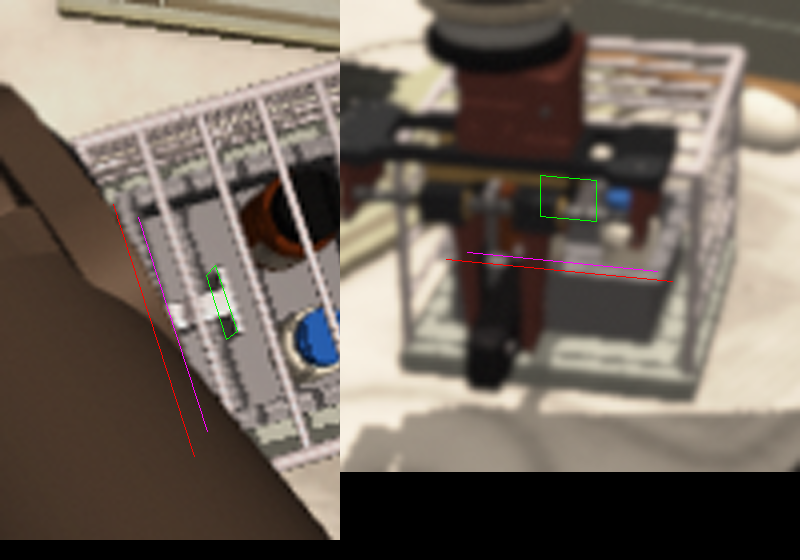

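The blade (green) is inside the tote, behind the front rim. In the side panel the lip looks slightly farther back than the red line, near (660,265), so I'll go 8 mm deeper before lowering.

Request:
step_arm --deltas '[2,-8,0,0,0,2,-8,0,0,0,2,-8,-12,0,0,2,-8,-24,0,0,2,-8,-36,0,0,2,-8,-41,0,0,2,-8,-41,0,0,2,-8,-41,0,0]'

```text
time_s: 11.55
eef_pos: [544.4, 83.9, 69.5]
ee_rot: [-0.0, 0.591, 0.807, -0.0]
wrist_force: [0.6, 0.3, -1.9]
grip_width: 21.8
grasp_force: 45.0
```

Request:
step_arm --deltas '[-0.9,2.9,0,0,0,-1.8,5.7,0,0,0,-2.7,8.6,0,0,0,-3.6,11.4,0,0,0,-4.5,14.3,0,0,0,-5.4,17.2,0,0,0,-6.3,20,0,0,0,-7.2,22.9,0,0,0,-8.1,25.8,0,0,0,-9,28.6,0,0,0]'

```text
time_s: 12.55
eef_pos: [535.4, 111.8, 69.6]
ee_rot: [0.0, 0.591, 0.806, -0.0]
wrist_force: [1.6, -2.1, -1.8]
grip_width: 21.7
grasp_force: 45.0
```

Request:
step_arm --deltas '[-0.9,2.9,0,0,0,-1.8,5.7,0,0,0,-2.7,8.6,0,0,0,-3.6,11.4,0,0,0,-4.5,14.3,0,0,0,-5.4,17.2,0,0,0,-6.3,20,0,0,0,-7.2,22.9,0,0,0,-8.1,25.8,0,0,0,-9,28.6,0,0,0]'

```text
time_s: 13.55
eef_pos: [526.4, 141.1, 69.7]
ee_rot: [0.0, 0.591, 0.807, 0.0]
wrist_force: [0.5, -3.4, -1.5]
grip_width: 21.8
grasp_force: 45.0
```

```bash
cat >> h.py <<'E'
rk=np.array([603.655,-102.414,-1.266])
def W(P):
    c,n=np.cos(rk[2]),np.sin(rk[2]);P=np.array(P,float)
    return np.c_[rk[0]+c*P[:,0]-n*P[:,1],rk[1]+n*P[:,0]+c*P[:,1],P[:,2]]
def inrack(p):
    t=np.array(p)[:2]-rk[:2];c,n=np.cos(rk[2]),np.sin(rk[2]);return c*t[0]+n*t[1],-n*t[0]+c*t[1]
E
python3 - <<'E'
from h import *
st=sense();print(st['wrist_force'],st['ft_torque'],st['eef_pos'],st['ee_rot'],'tip',inrack(st['eef_pos'])[0]-4.7+165)
for c in ['top','side']:
    s=snap(c)
    for n in ['tote','amber_bottle','small_bottle']:
        for r in search_frame(c,n)[:1]: print(c,n,np.round(r['point']),round(r['score'],2),np.round(inrack(r['point'])))
E
```

```text
[ 0.53579401 -3.4115037  -1.51695612] [-0.45039425 -0.27819717 -0.02341272] [526.36710765 141.11692263  69.67741392] [1.05735837e-05 5.91096493e-01 8.06600853e-01 2.29568383e-05] tip -95.20012950889355
top tote [599. -56.  23.] 0.78 [-45.  10.]
top amber_bottle [628. -72. 105.] 0.82 [-22.  32.]
side tote [559. -43.  48.] 0.95 [-70. -24.]
side small_bottle [373.  17.  18.] 0.63 [-183. -184.]
```

Request:
step_arm --deltas '[-0.9,2.9,0,0,0,-1.8,5.7,0,0,0,-2.7,8.6,0,0,0,-3.6,11.4,0,0,0,-4.5,14.3,0,0,0,-5.4,17.2,0,0,0,-6.3,20,0,0,0,-7.2,22.9,0,0,0,-8.1,25.8,0,0,0,-9,28.6,0,0,0]'

```text
time_s: 14.95
eef_pos: [517.4, 169.7, 69.7]
ee_rot: [0.0, 0.591, 0.807, 0.0]
wrist_force: [0.1, -2.2, -1.4]
grip_width: 21.7
grasp_force: 45.0
```

Request:
step_arm --deltas '[-0.9,2.9,0,0,0,-1.8,5.7,0,0,0,-2.7,8.6,0,0,0,-3.3,10.6,0,0,0,-3.3,10.6,0,0,0,-3.3,10.6,0,0,0]'

```text
time_s: 15.55
eef_pos: [514.0, 180.7, 69.7]
ee_rot: [-0.0, 0.591, 0.807, 0.0]
wrist_force: [0.5, 0.1, -1.5]
grip_width: 22.2
grasp_force: 45.0
```

```bash
python3 - <<'E'
from h import *
st=sense();print(st['wrist_force'],st['eef_pos'],'tip',inrack(st['eef_pos'])[0]-4.7+165)
ims=[]
for cam,x0,y0,wd,hg in [('top',320,125,150,135),('side',260,150,140,118)]:
    s=snap(cam);im=cv2.resize(cv2.cvtColor(s['image'],cv2.COLOR_RGB2BGR)[y0:y0+hg,x0:x0+wd],None,fx=3.5 if cam=='top' else 3,fy=3.5 if cam=='top' else 3,interpolation=cv2.INTER_CUBIC)
    f=3.5 if cam=='top' else 3
    for d,c in [(40,(255,0,0)),(50,(0,0,255)),(60,(0,255,0))]:
        q=((proj(s,W([(-100-d,72,70),(-100-d,-72,70)]))-[x0,y0])*f+1).astype(int);cv2.polylines(im,[q.reshape(-1,1,2)],False,c,1)
    ims.append(im)
H=max(i.shape[0] for i in ims);ims=[cv2.copyMakeBorder(i,0,H-i.shape[0],0,0,cv2.BORDER_CONSTANT) for i in ims]
o=np.hstack(ims);print(o.shape);cv2.imwrite('pics/c8.png',o)
E
```

```text
[ 0.45016662  0.10981681 -1.47589561] [514.01416645 180.70743195  69.70468928] tip -136.6729408315851
(472, 945, 3)
```

Request:
step_arm --deltas '[1.8,-5.7,0,0,0,3.6,-11.4,0,0,0,3.6,-11.4,0,0,0,3.6,-11.4,10,0,0,3.6,-11.4,25,0,0,3.6,-11.4,45,0,0,3.6,-11.4,60,0,0,3.6,-11.4,65,0,0,0,0,65,0,0,-6,19,65,0,0]'

```text
time_s: 16.65
eef_pos: [508.1, 198.6, 134.6]
ee_rot: [0.0, 0.592, 0.806, -0.0]
wrist_force: [-0.7, 0.5, -1.0]
grip_width: 21.8
grasp_force: 45.0
```

Request:
step_arm --deltas '[-6,19,0,0,0,-12,38,0,0,0,-30,45,0,0,0,-50,50,0,0,0,-73,55,0,0,0,-73,55,-40,0,0,-73,55,-80,0,0,-73,55,-100,0,0,-73,55,-108,0,0,-73,55,-108,0,0]'

```text
time_s: 17.65
eef_pos: [434.0, 254.4, 25.6]
ee_rot: [-0.001, 0.591, 0.807, -0.001]
wrist_force: [0.5, 0.2, -1.3]
grip_width: 22.0
grasp_force: 45.0
```

Request:
step_arm --deltas '[0,0,-2,0,0,0,0,-4,0,0,0,0,-4,0,0]'

```text
time_s: 17.95
eef_pos: [435.6, 254.3, 23.3]
ee_rot: [0.0, 0.591, 0.807, 0.001]
wrist_force: [-0.3, 0.4, -0.9]
grip_width: 22.0
grasp_force: 45.0
```

Request:
step_arm --deltas '[0,0,-0.5,0,0,0,0,-1,0,0,0,0,-1,0,0]'

```text
time_s: 18.25
eef_pos: [435.3, 254.1, 21.8]
ee_rot: [0.0, 0.591, 0.807, 0.0]
wrist_force: [0.1, -0.4, -1.1]
grip_width: 22.0
grasp_force: 45.0
```

Request:
step_arm --deltas '[0,0,-0.5,0,0,0,0,-0.5,0,0,0,0,-0.5,0,0.4,0,0,-0.5,0,0.7,0,0,-0.5,0,1,0,0,-0.5,0,1,0,0,-0.5,0,1,0,0,-0.5,0,1,0,0,-0.5,0,1,0,0,-0.5,0,1]' --grip_force 5

```text
time_s: 19.25
eef_pos: [435.1, 254.1, 21.1]
ee_rot: [0.0, 0.591, 0.807, -0.0]
wrist_force: [0.7, 1.0, -0.8]
grip_width: 82.3
grasp_force: 0.0
```

Request:
step_arm --deltas '[0,0,10,0,1,0,0,30,0,1,0,0,70,0,1,0,0,110,0,1,0,0,150,0,1,0,0,190,0,1,0,0,230,0,1,0,20,260,0,1,0,50,280,0,1,0,90,290,0,1]'

```text
time_s: 20.25
eef_pos: [436.0, 344.0, 314.7]
ee_rot: [0.001, 0.592, 0.806, 0.002]
wrist_force: [0.4, -0.1, 0.2]
grip_width: 88.0
grasp_force: 0.0
```

Request:
step_arm --deltas '[-20,40,0,0,1,-40,80,0,0,1,-70,120,0,0,1,-100,150,0,0,1,-140,180,0,0,1,-180,210,0,0,1,-220,230,0,0,1,-240,240,0,0,1,-240,240,0,0,1]'

```text
time_s: 21.15
eef_pos: [189.9, 585.4, 312.1]
ee_rot: [-0.001, 0.588, 0.809, -0.0]
wrist_force: [-0.0, 0.5, 0.2]
grip_width: 87.9
grasp_force: 0.0
```

```bash
python3 - <<'E'
from h import *
st=sense();print(st['eef_pos'],st['grip_width'],st['time_s'])
hk=np.array([435.3,254.1]);h=-1.2648;d=np.array([np.cos(h),np.sin(h)]);n=np.array([-d[1],d[0]]);hk=hk-4.7*d
ims=[]
for cam,x0,y0,wd,hg,f in [('top',225,125,260,190,2.0),('side',200,140,200,200,2.0)]:
    s=snap(cam,cam+'9.png');wd=200 if cam=='side' else wd
    f=1.7 if cam=='side' else 1.7
    f=1.7
    im=cv2.resize(cv2.cvtColor(s['image'],cv2.COLOR_RGB2BGR)[y0:y0+hg,x0:x0+wd],None,fx=f,fy=f,interpolation=cv2.INTER_CUBIC)
    ims.append(im)
    if cam=='top':
        z=cv2.resize(cv2.cvtColor(s['image'],cv2.COLOR_RGB2BGR)[150:260,335:455],None,fx=3.3,fy=3.3,interpolation=cv2.INTER_CUBIC)
    else:
        z=cv2.resize(cv2.cvtColor(s['image'],cv2.COLOR_RGB2BGR)[150:260,270:390],None,fx=3.3,fy=3.3,interpolation=cv2.INTER_CUBIC)
    for D,c in [(40,(255,0,0)),(50,(0,0,255)),(60,(0,255,0))]:
        q=((proj(s,W([(-100-D,72,70),(-100-D,-72,70)]))-([335,150] if cam=='top' else [270,150]))*3.3+1).astype(int);cv2.polylines(z,[q.reshape(-1,1,2)],False,c,1)
    ims.append(z)
o=np.zeros((600,800,3),np.uint8)
a=cv2.resize(ims[0],(400,236));b=cv2.resize(ims[2],(236,236))
o[:236,:400]=a;o[:236,400:636]=b;o[237:600,:396]=ims[1][:363];o[237:600,400:796]=ims[3][:363]
cv2.imwrite('pics/c9.png',o)
E
```

```text
[189.88384436 585.36944155 312.06888635] 87.94469392567102 21.15
```

View pics/c9.png

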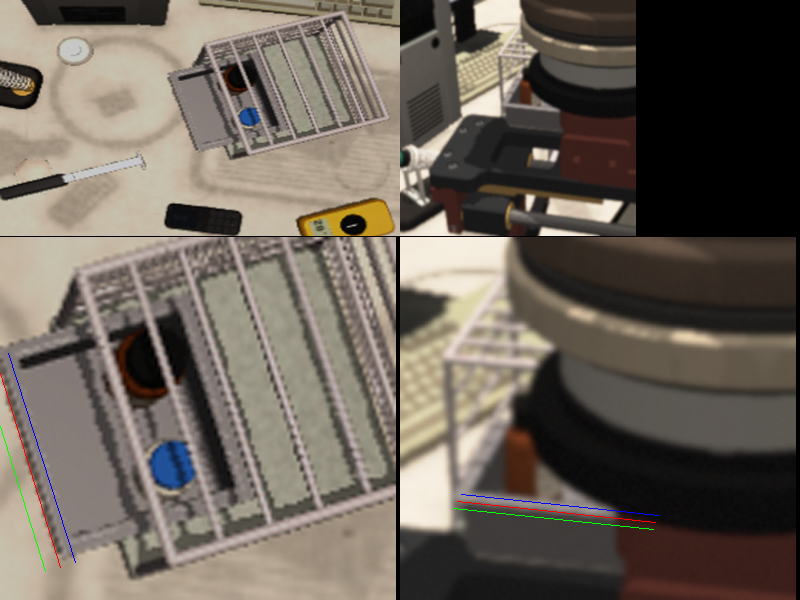

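The final look shows the tote's lip on the red 50 mm line, from about (0,360) to (60,555). Both bottles stand in the tote, the hook lies level on the open bench (strap tip at (143,160)), and the handset and meter are where they were.

```bash
python3 -c "
from cell import *
print(job_done())"
```

```text
the job is handed in; nothing more can be done
None
```

The job is handed in at about 21 s: by the last pictures the tote's lip overhangs the deck edge by about 5 cm with both bottles standing, and the hook is back down level on the open bench, clear of everything.

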